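Make up the dressing caddy

ROBOT

A 6-joint arm with a two-finger parallel gripper is mounted at the origin on the work surface. World frame = base frame: x ahead of the robot, y to its left, z up, the work surface at z = 0. Lengths are in m, angles in rad, forces in N, time in s.
With the tool pointing down it reaches from about 0.35 to 0.85 m from the base axis. Payload 8.1 kg.
Tool frame: the origin (TCP) lies at the very end of the fingers, on their centre line; the grasp point (between the pads) lies 19 mm behind it; z points along the fingers, y is the line along which they close (so a half turn about z gives the same grasp; the last joint's range is limited). The gripper opens to 93 mm and grips with 3 to 60 N. Pads are 15 mm wide; open, the fingers measure 128 mm over their backs; the gripper's body (75 mm by 188 mm) begins 65 mm behind the grasp point.
Start: joints at [-1.356, 0.13, 1.488, -0, 1.523, -0.085], TCP at [0.177, -0.573, 0.219] pointing down, gripper open.
Joint ranges: [-2.96, 2.96], [-0.89, 2.26], [0.02, 2.5], [-1.34, 4.48], [0, 2.73], [-2.66, 2.66]. Speed limits (rad/s): [2.39, 2.39, 2.79, 3.14, 3.14, 3.14].

INTERFACE

Orientations are given as a rotation vector (axis times angle).
In Python, from plant import robot gives the robot as it stands.
- The arm moves only by the tool play_rows, never from a script. Its argument "deltas" is one flat list of numbers, 5 for each row, row after row: the shift along the tool's x, y, z in mm, then the turn about the tool's z in degrees, then the finger opening in mm, from 0 to 93. A call has 1 to 10 rows; each row shifts and turns the commanded pose from where the row before left it, along the tool's axes as they then stand; what a row does not reach is not made up. A row lasts 1/12 s, in which the tool goes at most 41.7 mm and 7.16 degrees, less where a joint would pass 70% of its speed; a pose out of reach is approached as far as the arm can. A call with a gripper value outside its range is refused whole. The fingers move at their own pace and stop on an object; "newtons" is the grip in N (left out, the last holds). Time passes only in rows, so rows that do not move let the fingers close. It gives the time, the measured TCP pose, the force, the opening and the grip force at its end, in the units of the state.
- robot.read_state(): the state, without advancing time (a new reading comes with each control period).
- robot.read_camera(name): name is "scene" or "top" or "wrist"; returns a dict with "pixels" (480x640x3 uint8, blue, green, red), "mtx" (3x3 intrinsics, pixels), "eye" and "rotation" of the camera in the world. Camera axes: x right, y up, looking along -z (the intrinsics and any distortion apply to the point x, -y, -z); pixel columns grow to the right and rows downward; lengths in m; the calibration is good to about 2 mm. A picture is of the moment at which its call begins. There is no depth.
- robot.close_job(): hands the job in; it is judged then, once.
The state is a dict: "t": time; "q": joint angles; "dq": joint speeds; "joint_torque": joint torques, N m; "tool_pos": TCP position; "orientation": TCP orientation; "force": force on the tool from outside, world axes, zero at the start; "wrist_torque": the same for the moment, N m; "opening": finger opening in m; "gripper_force": force on a finger pad.
Only numpy, scipy, OpenCV 4.12 (cv2) and the standard library are available. Lean on these libraries where they do the work, as an engineer would, in place of code of your own. Each camera call takes 0.05 s, during which the arm holds its last target. There are 200 camera calls.

TASK

Make up the caddy for the dressing round: stand the yellow-capped antiseptic bottle in the yellow bin and the blue-capped saline bottle in the blue bin, seat the lidded steel swab jar fully home in the bore of its grey holder, and put the roll of tape over the spindle so that it lies flat on its block. Leave the look-alike bottles with the red and the green cap standing where they are, and never tip a bottle or the jar over. Let go of everything at the end.

Things in the scene. Friction and masses are not known exactly. Their poses are not given: they have to be found in the camera images.
- antiseptic: Antiseptic bottle, dark amber with a white label and yellow band: round bottle, body 44 mm diameter from the foot up to 78 mm, shoulder sloping in above it, ribbed YELLOW cap 30 mm diameter from 88 mm to the top at 108 mm; about 0.13 kg. Stands loose on the table. It belongs in the yellow bin. Origin: centre of its underside, z up along the bottle.
- saline: Saline bottle, white with a pale label and blue band: round bottle, body 44 mm diameter from the foot up to 78 mm, shoulder sloping in above it, ribbed BLUE cap 30 mm diameter from 88 mm to the top at 108 mm; about 0.13 kg. Stands loose on the table. It belongs in the blue bin. Origin: centre of its underside, z up along the bottle.
- red_cap_bottle: Look-alike (surface disinfectant), dark amber with a white label and red band: round bottle, body 44 mm diameter from the foot up to 78 mm, shoulder sloping in above it, ribbed RED cap 30 mm diameter from 88 mm to the top at 108 mm; about 0.13 kg. Stands loose on the table. It stays where it is. Origin: centre of its underside, z up along the bottle.
- green_cap_bottle: Look-alike, white with a pale label and green band: round bottle, body 44 mm diameter from the foot up to 78 mm, shoulder sloping in above it, ribbed GREEN cap 30 mm diameter from 88 mm to the top at 108 mm; about 0.13 kg. Stands loose on the table. It stays where it is. Origin: centre of its underside, z up along the bottle.
- swab_jar: Lidded steel swab jar, one closed piece: plain cylinder 50 mm diameter, 82 mm high, with a 4 mm high, 3 mm wide chamfer round its foot, and on top a small knob of 16 mm diameter up to 96 mm; about 0.18 kg. Stands loose on the table. Origin: centre of its underside, z up.
- tape_roll: Roll of skin-coloured surgical tape on a white core lying flat on the table: ring 62 mm outer diameter, 38 mm hole, 24 mm high; about 0.05 kg. Origin: centre of its underside, on the axis of the hole; z up. (Not part of the job, fixed, more than 0.7 m ahead of the robot: a kidney dish, a glove carton and a pot of forceps, all under 0.2 m high.)
- yellow_bin: Yellow open bin, 45 mm high, 72 x 72 mm inside, 4 mm walls, floor 4 mm above its origin. One of four fixed 80 x 80 mm modules in a row (86 mm pitch along their y axes, any order) in a steel tray, underside 2 mm above the table, all turned alike. Origin: centre of its underside, z up, x and y square to its sides.
- blue_bin: Blue open bin (in the tray, 96 x 356 mm with a 14 mm rim; handle loops 26 mm high at its ends), 45 mm high, 72 x 72 mm inside, 4 mm walls, floor 4 mm above its origin. One of four fixed 80 x 80 mm modules in a row (86 mm pitch along their y axes, any order) in a steel tray, underside 2 mm above the table, all turned alike. Origin: centre of its underside, z up, x and y square to its sides.
- jar_holder: Grey block 42 mm high, round bore down its centre: 53 mm diameter, floor 12 mm above the origin, 3 mm chamfer at the mouth. For the swab jar, 1.5 mm play all round. One of four fixed 80 x 80 mm modules in a row (86 mm pitch along their y axes, any order) in a steel tray, underside 2 mm above the table, all turned alike. Origin: centre of its underside, z up, x and y square to its sides.
- tape_spindle: White block, flat deck 36 mm above its origin, with a central upright steel post 16 mm in diameter, tapering to 8 mm at its top 33 mm above the deck. For the tape roll. One of four fixed 80 x 80 mm modules in a row (86 mm pitch along their y axes, any order) in a steel tray, underside 2 mm above the table, all turned alike. Origin: centre of its underside, z up, x and y square to its sides.

How it is judged:
At the end, for the whole second after the job is handed in: Antiseptic on the yellow bin's floor, saline on the blue bin's (18 mm of middle); jar in its bore (4 mm of axis, 4 mm of its floor); tape round the spindle, within 5 mm of the deck; red- and green-capped bottles within 30 mm of their starts; all upright or flat (0.12 rad), still and released (x of antiseptic in the frame of yellow_bin between -0.018 and 0.018 m and y of antiseptic in the frame of yellow_bin between -0.018 and 0.018 m and z of antiseptic in the frame of yellow_bin below 0.01 m and x of saline in the frame of blue_bin between -0.018 and 0.018 m and y of saline in the frame of blue_bin between -0.018 and 0.018 m and z of saline in the frame of blue_bin below 0.01 m and horizontal distance between swab_jar and jar_holder below 0.004 m and z of swab_jar in the frame of jar_holder below 0.016 m and horizontal distance between tape_roll and tape_spindle below 0.0145 m and z of tape_roll in the frame of tape_spindle below 0.041 m and angle between each of antiseptic, saline, swab_jar, tape_roll, red_cap_bottle, green_cap_bottle's own z axis and vertical below 0.12 rad and linear speed of each of antiseptic, saline, swab_jar, tape_roll, red_cap_bottle, green_cap_bottle below 0.02 m/s and distance of each of red_cap_bottle, green_cap_bottle from where it was at the start of the episode below 0.03 m); the robot touches nothing.
It fails at once if A look-alike bottle (red or green cap) was moved by more than 30 mm (distance of any of red_cap_bottle, green_cap_bottle from where it was at the start of the episode above 0.03 m).
It fails at once if A bottle or the swab jar was tipped over (more than 0.5 rad) (angle between any of antiseptic, saline, swab_jar, red_cap_bottle, green_cap_bottle's own z axis and vertical above 0.5 rad).
It also fails if it takes over 128 s, if anything falls off the work surface, if the arm or the gripper's body presses on something with over 40 N, if the wrist force passes 120 N, or if a joint passes its speed limit or range.

## Working session

There is one attempt and no reset: what is moved stays moved. The work goes in short steps, Python scripts to look and compute and a tool call to move; the robot and the scene stay as the last step left them, time stands still between calls to the robot, and variables do not carry over. Pictures are saved under pics/ and viewed, at most 14 in all, crops included, and the job is handed in when it is done.

Besides the shell and the picture viewer there is one more tool, called as a command line: name --argument value ..., lists and objects as JSON in quotes. play_rows: Moves the arm, as the interface text tells. Its arguments: {"type":"object","properties":{"deltas":{"type":"array"},"newtons":{"type":"number"}},"required":["deltas"]}

```bash
mkdir -p pics; cat > h.py <<'E'
import numpy as np,cv2
from plant import robot
def snap(n,f):
    c=robot.read_camera(n); cv2.imwrite('pics/'+f+'.png',c['pixels']); np.savez('pics/'+f,**{k:np.array(c[k]) for k in c}); return c
def ray(c,u,v):
    p=np.linalg.inv(c['mtx'])@[u,v,1]; d=np.array(c['rotation'])@[p[0],-p[1],-p[2]]; return np.array(c['eye']),d
def hit(c,u,v,z):
    e,d=ray(c,u,v); return (e+d*(z-e[2])/d[2]).round(4)
def proj(c,P):
    p=np.array(c['rotation']).T@(np.array(P)-c['eye']); q=np.array(c['mtx'])@[p[0],-p[1],-p[2]]; return (q[:2]/q[2]).round(1)
E
python3 - <<'E'
from h import *
for n in('top','scene'):
    c=snap(n,n+'0'); print({k:np.array(c[k]).round(3).tolist() for k in c if k!='pixels'})
s=robot.read_state(); print(s)
E
```

```text
{'mtx': [[459.856, 0.0, 326.567], [0.0, 459.856, 240.065], [0.0, 0.0, 1.0]], 'eye': [0.493, 0.008, 1.03], 'rotation': [0.051, -0.066, -1.545]}
{'mtx': [[457.07, 0.0, 323.942], [0.0, 457.07, 237.04], [0.0, 0.0, 1.0]], 'eye': [1.157, -0.171, 0.505], 'rotation': [0.776, 0.59, 1.16]}
{'t': 0.1, 'q': array([-1.35641644e+00,  1.31088986e-01,  1.48916584e+00,  6.11651461e-06,
        1.52300441e+00, -8.54027466e-02]), 'dq': array([-0.00147162, -0.00187556, -0.00298627, -0.00179249,  0.00142188,
       -0.00014696]), 'joint_torque': array([ 4.42549454e-04, -5.61340964e+01, -4.93097234e+01,  7.69537711e-02,
        2.91451329e-02, -6.12144345e-05]), 'tool_pos': array([ 0.17709974, -0.57272947,  0.21769284]), 'orientation': array([-3.10472217e+00, -4.68887263e-01,  1.59044209e-04]), 'force': array([-0.45645111,  0.18151131, -0.33108517]), 'wrist_torque': array([-0.01131525,  0.05103149, -0.05622482]), 'gripper_force': 0.0, 'opening': 0.09301484319702177}
```

Rotation is a rotation vector; I'll adapt the helper.

```bash
sed -i "s/np.array(c\['rotation'\])/cv2.Rodrigues(np.array(c['rotation'],float))[0]/" h.py; grep -n Rodr h.py
```

```text
6:    p=np.linalg.inv(c['mtx'])@[u,v,1]; d=cv2.Rodrigues(np.array(c['rotation'],float))[0]@[p[0],-p[1],-p[2]]; return np.array(c['eye']),d
10:    p=cv2.Rodrigues(np.array(c['rotation'],float))[0].T@(np.array(P)-c['eye']); q=np.array(c['mtx'])@[p[0],-p[1],-p[2]]; return (q[:2]/q[2]).round(1)
```

View pics/top0.png

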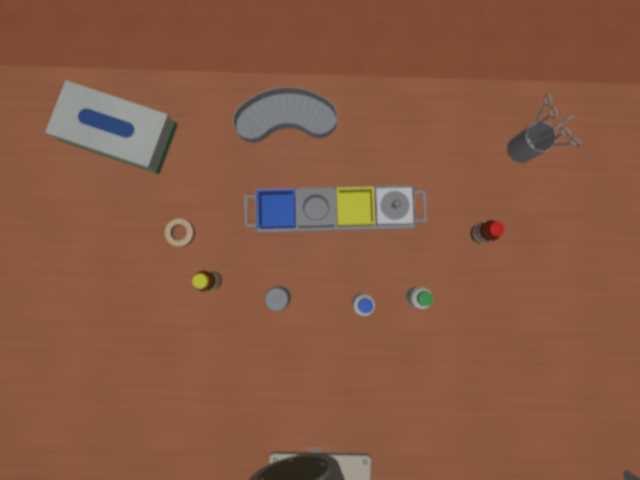

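View pics/scene0.png

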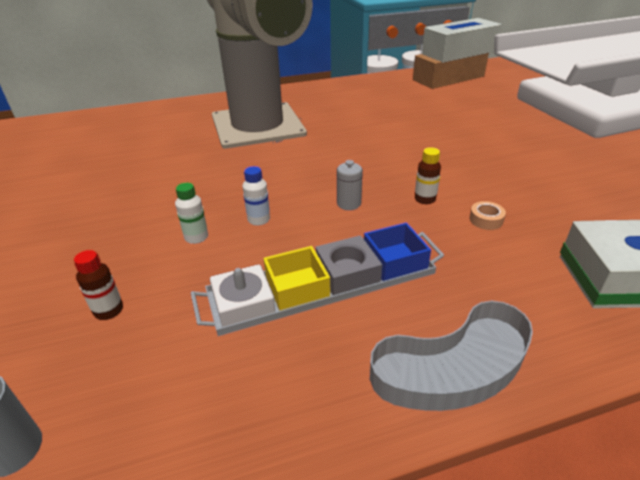

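The top view shows the row as blue (276,209), jar holder (316,208), yellow (355,207) and spindle (395,205). The caps are yellow (202,282), saline (365,305), green (424,299) and red (494,230). The jar is at (277,299) and the tape at (179,233). I'll refine these with enlarged crops.

```bash
python3 - <<'E'
from h import *
c=dict(np.load('pics/top0.npz')); I=c['pixels']
cv2.imwrite('pics/c1.png',cv2.resize(I[175:245,240:440],None,fx=4,fy=4,interpolation=cv2.INTER_CUBIC))
cv2.imwrite('pics/c2.png',cv2.resize(I[210:325,155:395],None,fx=3.3,fy=3.3,interpolation=cv2.INTER_CUBIC))
H=cv2.cvtColor(I,cv2.COLOR_BGR2HSV)
for n,(lo,hi),(x,y,w),z in [('anti',(22,35),(202,282,16),.108),('sal',(100,125),(365,305,16),.108),('green',(50,85),(424,299,16),.108)]:
    m=cv2.inRange(H,(lo,120,60),(hi,255,255)); k=np.zeros_like(m); k[y-w:y+w,x-w:x+w]=m[y-w:y+w,x-w:x+w]
    v,u=np.nonzero(k); print(n,len(u),u.mean().round(1),v.mean().round(1),np.ptp(u)+1,np.ptp(v)+1,hit(c,u.mean(),v.mean(),z))
for n,p,z in [('red',(494,230),.108),('jar',(277,299),.082),('tape',(179,233),.024),('blue',(276.5,209),.047),('yel',(355.5,207),.047),('hold',(316,208),.044),('spin',(395,205),.038)]: print(n,hit(c,*p,z))
E
```

```text
anti 223 200.1 280.7 17 17 [0.4741 0.2498 0.108 ]
sal 134 365.1 305.3 13 13 [ 0.4333 -0.0801  0.108 ]
green 124 424.7 298.4 13 12 [ 0.4498 -0.199   0.108 ]
red [ 0.5907 -0.3381  0.108 ]
jar [0.4401 0.0981 0.082 ]
tape [0.5752 0.3226 0.024 ]
blue [0.6305 0.1088 0.047 ]
yel [ 0.6393 -0.0613  0.047 ]
hold [0.6354 0.0239 0.044 ]
spin [ 0.6473 -0.1479  0.038 ]
```

View pics/c1.png

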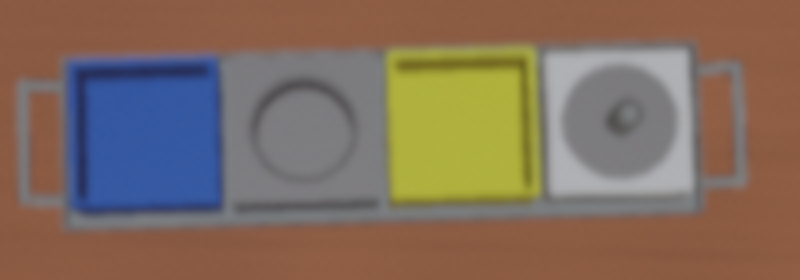

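View pics/c2.png

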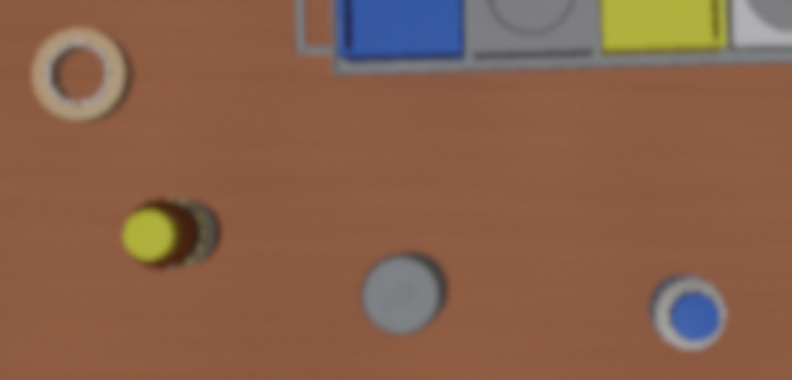

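Crop 1 gives the module top centres as blue (145,135), bore (303,130), yellow (464,124) and deck (620,120). Crop 2 gives the tape at (80,74), yellow cap (150,235), jar (401,293) and saline cap (695,315). Next I'll fit the row with its 86 mm pitch.

```bash
cat >> h.py <<'E'
from scipy.spatial.transform import Rotation as R
def tool(): 
    s=robot.read_state(); return np.array(s['tool_pos']),R.from_rotvec(s['orientation']).as_matrix()
def go(P,yaw=None):
    p,M=tool(); print('shift tool mm',(1e3*M.T@(np.array(P)-p)).round(1))
E
python3 - <<'E'
from h import *
c=dict(np.load('pics/top0.npz'))
f=lambda x,y,s,a,b:((x+.5)/s-.5+a,(y+.5)/s-.5+b)
M=np.array([hit(c,*f(x,y,4,240,175),z)[:2] for x,y,z in [(145,135,.047),(303,130.5,.044),(464,124,.047),(620,120.5,.038)]])
k=np.array([1.5,.5,-.5,-1.5])*.086
m=M.mean(0); d=(k[:,None]*(M-m)).sum(0); yd=d/np.linalg.norm(d); F=m+k[:,None]*yd
print(M,F.round(4),yd,np.degrees(np.arctan2(-yd[0],yd[1])), (M-F).round(4))
for n,p,z in [('jar',(401,293),.082),('tape',(80,74),.024),('anti',(150,235),.108),('sal',(695,315),.108)]: print(n,hit(c,*f(*p,3.3,155,210),z))
# scene cam check
s=dict(np.load('pics/scene0.npz'));print(hit(s,431,155,.106),hit(s,253.5,173,.108),hit(s,348,257,.044), hit(s,487.5,211,.024),hit(s,350,205,.0))
p,T=tool();print(p,T.round(3)); print('yaw of tool y',np.degrees(np.arctan2(T[1,1],T[0,1])))
E
```

```text
[[ 0.6318  0.1102]
 [ 0.637   0.0253]
 [ 0.6423 -0.0615]
 [ 0.6478 -0.1471]] [[ 0.6317  0.1105]
 [ 0.6371  0.0246]
 [ 0.6424 -0.0612]
 [ 0.6477 -0.147 ]] [-0.06195134  0.99807917] 3.551825034521876 [[ 0.0001 -0.0003]
 [-0.0001  0.0007]
 [-0.0001 -0.0003]
 [ 0.0001 -0.0001]]
jar [0.4412 0.0998 0.082 ]
tape [0.5773 0.3229 0.024 ]
anti [0.4738 0.2498 0.108 ]
sal [ 0.4337 -0.0804  0.108 ]
[0.4873 0.2422 0.106 ] [ 0.4471 -0.0825  0.108 ] [0.644  0.0226 0.044 ] [0.5812 0.3191 0.024 ] [0.4454 0.0999 0.    ]
[ 0.17709974 -0.57272947  0.21769284] [[ 0.955  0.295 -0.   ]
 [ 0.295 -0.955  0.002]
 [ 0.    -0.002 -1.   ]]
yaw of tool y -72.82373007728393
```

play_rows --deltas '[0, 0, 0, -7, 93, 0, 0, 0, -7, 93, 0, 0, 0, -7, 93, 0, 0, 0, -7, 93, 0, 0, 0, -7, 93, 0, 0, 0, -7, 93, 0, 0, 0, -7, 93, 0, 0, 0, -7, 93, 0, 0, 0, -7, 93, 0, 0, 0, -7, 93]' --newtons 20

```text
t: 0.93
tool_pos: [0.1772, -0.5729, 0.218]
orientation: [-2.268, -2.172, -0.001]
force: [0.4, -0.2, 0.3]
opening: 0.093
gripper_force: 0.0
```

play_rows --deltas '[0, 0, 0, -6.4, 93, 30, 18, 0, 0, 93, 30, 18, 0, 0, 93, 30, 18, 0, 0, 93, 30, 18, 0, 0, 93, 30, 18, 0, 0, 93, 30, 18, 0, 0, 93, 30, 18, 0, 0, 93, 30, 18, 0, 0, 93, 30, 18, 0, 0, 93]'

```text
t: 1.77
tool_pos: [0.3223, -0.2919, 0.2183]
orientation: [-2.151, -2.289, -0.0]
force: [0.2, -1.0, 0.4]
opening: 0.0932
gripper_force: 0.0
```

play_rows --deltas '[30, 18, 0, 0, 93, 30, 18, 0, 0, 93, 30, 18, 0, 0, 93, 30, 18, 0, 0, 93, 20, 12, 0, 0, 93, 0, 0, 0, 0, 93, 0, 0, 0, 0, 93]'

```text
t: 2.35
tool_pos: [0.3973, -0.1477, 0.2183]
orientation: [-2.147, -2.293, 0.001]
force: [-0.0, -0.9, -0.4]
opening: 0.0932
gripper_force: 0.0
```

```bash
python3 - <<'E'
from h import *
p,T=tool();print(p,T.round(3)); print('yaw of tool y',np.degrees(np.arctan2(T[1,1],T[0,1]))); go([.4337,-.0804,.05])
c=snap('wrist','w0'); print(c['eye'],c['rotation'],proj(c,[.4337,-.0804,.108]))
E
```

```text
[ 0.39728395 -0.14769593  0.21832075] [[-0.066  0.998 -0.001]
 [ 0.998  0.066  0.   ]
 [ 0.    -0.001 -1.   ]]
yaw of tool y 3.756613733928266
shift tool mm [ 64.7  40.8 168.3]
[ 0.39313498 -0.08198494  0.38244089] [-0.24112011 -0.007249    0.06438378] [381.8 143.1]
```

View pics/w0.png

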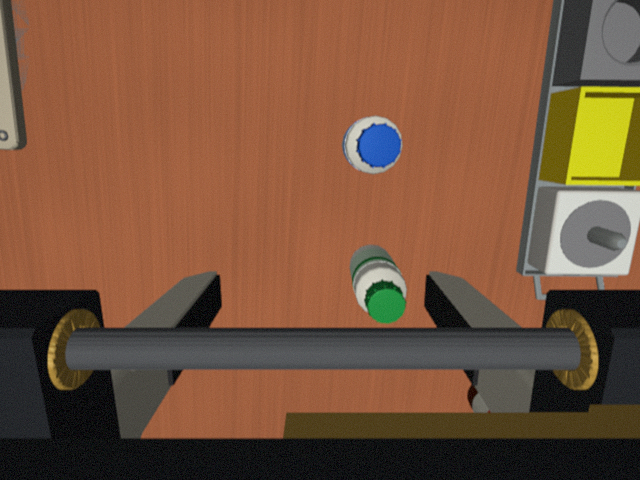

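The wrist view shows the saline cap at (379,145), against a predicted (382,143). That is an error of under 2 mm, so I'll go in and grip.

play_rows --deltas '[32, 20, 0, 0, 93, 31.5, 19, 0, 0, 93, 0, 0, 0, 0, 93, 0, 0, 35, 0, 93, 0, 0, 35, 0, 93, 0, 0, 35, 0, 93, 0, 0, 35, 0, 93, 0, 0, 31, 0, 93, 0, 0, 0, 0, 93, 0, 0, 0, 0, 42]'

```text
t: 3.23
tool_pos: [0.43, -0.0834, 0.0464]
orientation: [-2.15, -2.285, 0.004]
force: [0.4, -0.0, 0.5]
opening: 0.0898
gripper_force: 0.0
```

play_rows --deltas '[0, 0, 0, 0, 30, 0, 0, 0, 0, 30, 0, 0, 0, 0, 30, 0, 0, 0, 0, 30, 0, 0, 0, 0, 30, 0, 0, 0, 0, 30, 0, 0, 0, 0, 30, 0, 0, 0, 0, 30]'

```text
t: 3.9
tool_pos: [0.4324, -0.0829, 0.0479]
orientation: [2.15, 2.29, 0.0]
force: [-0.2, -0.1, 1.4]
opening: 0.0438
gripper_force: 20.0
```

play_rows --deltas '[0, 0, -20, 0, 30, 0, 0, -35, 0, 30, 0, 0, -40, 0, 30, 0, 0, -35, 0, 30, 18, 21, 0, 0, 30, 27, 31.6, 0, 0, 30, 27, 32, 0, 0, 30, 27, 32, 0, 0, 30, 27, 32, 0, 0, 30, 27, 32, 0, 0, 30]'

```text
t: 4.73
tool_pos: [0.6032, 0.0823, 0.177]
orientation: [-2.151, -2.29, 0.001]
force: [0.8, -0.6, -0.4]
opening: 0.0437
gripper_force: 20.0
```

play_rows --deltas '[16, 19, 0, 0, 30, 10, 12, 0, 0, 30, 0, 0, 0, 0, 30, 0, 0, 0, 0, 30, 0, 0, 0, 0, 30]'

```text
t: 5.15
tool_pos: [0.6308, 0.1079, 0.177]
orientation: [-2.151, -2.289, 0.002]
force: [-0.0, -0.3, -1.3]
opening: 0.0442
gripper_force: 20.0
```

```bash
python3 - <<'E'
from h import *
go([.6317,.1095,.055]); s=robot.read_state();print(s['opening'],s['tool_pos'])
c=snap('wrist','w1')
for P in([.6317,.1105,.047],[.6371,.0246,.044]):print(proj(c,P))
E
```

```text
shift tool mm [  1.6   1.1 122. ]
0.04418279798305528 [0.63083601 0.10790591 0.17700319]
[324.1 225.6]
[324.1 325.6]
```

View pics/w1.png

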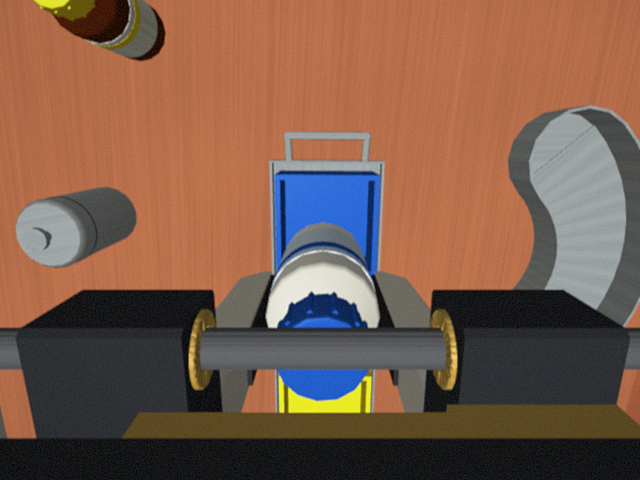

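The saline bottle is held upright over the blue bin, whose centreline is at about col 328 against the bottle's 322. I'll lower it.

play_rows --deltas '[1.5, 2.5, 30, 0, 30, 0, 0, 35, 0, 30, 0, 0, 30, 0, 30, 0, 0, 15, 0, 30, 0, 0, 8, 0, 30, 0, 0, 3, 0, 30, 0, 0, 2, 0, 30, 0, 0, 0, 0, 30, 0, 0, 0, 0, 30]'

```text
t: 5.95
tool_pos: [0.6352, 0.11, 0.0566]
orientation: [2.15, 2.288, 0.003]
force: [-0.5, -0.3, -1.3]
opening: 0.0437
gripper_force: 20.0
```

play_rows --deltas '[0, 0, 1, 0, 30, 0, 0, 1, 0, 30, 0, 0, 1, 0, 30, 0, 0, 0, 0, 30, 0, 0, 0, 0, 30]'

```text
t: 6.37
tool_pos: [0.6351, 0.1102, 0.0539]
orientation: [2.15, 2.289, 0.003]
force: [-2.8, -1.6, 8.4]
opening: 0.044
gripper_force: 20.0
```

play_rows --deltas '[0, 0, 0, 0, 50, 0, 0, 0, 0, 60, 0, 0, 0, 0, 60, 0, 0, 0, 0, 60, 0, 0, -15, 0, 60, 0, 0, -30, 0, 60, 0, 0, -40, 0, 93, 0, 0, -40, 0, 93, 0, 0, -40, 0, 93, 0, 0, 0, 0, 93]'

```text
t: 7.2
tool_pos: [0.6383, 0.1106, 0.2277]
orientation: [2.144, 2.283, 0.017]
force: [1.0, -0.6, 2.1]
opening: 0.082
gripper_force: 0.0
```

```bash
python3 - <<'E'
from h import *
go([.4738,.22,.22])
E
```

```text
shift tool mm [ 119.5 -157.4    5.5]
```

play_rows --deltas '[15, -20, 0, 0, 93, 20, -26, 0, 0, 93, 20, -26, 0, 0, 93, 20, -26, 0, 0, 93, 10, -26, 0, 0, 93, 5, -20, 0, 0, 93, 0, -13, 0, 0, 93, 0, 0, 0, 0, 93, 0, 0, 0, 0, 93]'

```text
t: 7.95
tool_pos: [0.4716, 0.1903, 0.2167]
orientation: [2.15, 2.29, 0.001]
force: [1.3, -0.4, 0.1]
opening: 0.0926
gripper_force: 0.0
```

```bash
python3 - <<'E'
from h import *
c=snap('wrist','w2'); I=c['pixels']; H=cv2.cvtColor(I,cv2.COLOR_BGR2HSV)
m=cv2.inRange(H,(22,150,120),(35,255,255)); n,l,st,ce=cv2.connectedComponentsWithStats(m)
for i in range(1,n):
    if st[i,4]>300: print(st[i],ce[i].round(1),hit(c,*ce[i],.108))
print(proj(c,[.4738,.2498,.108]),proj(c,[.4412,.0998,.082]),proj(c,[.5773,.3229,.024]))
cv2.imwrite('pics/w2b.png',I)
# tape: fit circle to bright ring
g=cv2.inRange(H,(0,0,150),(20,140,255)); n,l,st,ce=cv2.connectedComponentsWithStats(g)
for i in range(1,n):
    if st[i,4]>500: print('t',st[i],ce[i].round(1),hit(c,*ce[i],.024))
E
```

```text
[ 309  128   45   47 1510] [331.  151.1] [0.4738 0.2499 0.108 ]
[330.9 151.3] [279.7 330. ] [455.   69.4]
t [ 419   31   72   78 2514] [454.   69.5] [0.5764 0.3228 0.024 ]
```

View pics/w2.png

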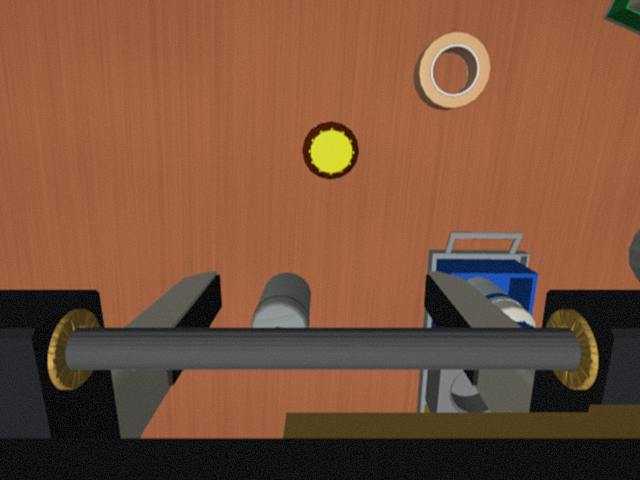

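The antiseptic cap is at (331,151), the tape at (455,70), and the saline bottle stands in the blue bin. These agree with the top-camera positions. Grasping the antiseptic next.

play_rows --deltas '[30, 3, 0, 0, 93, 29.5, 3, 0, 0, 93, 0, 0, 0, 0, 93, 0, 0, 35, 0, 93, 0, 0, 35, 0, 93, 0, 0, 35, 0, 93, 0, 0, 34, 0, 93, 0, 0, 30, 0, 93, 0, 0, 0, 0, 93, 0, 0, 0, 0, 42]'

```text
t: 8.83
tool_pos: [0.4729, 0.2487, 0.0459]
orientation: [-2.151, -2.288, 0.007]
force: [1.2, -0.1, 1.0]
opening: 0.0897
gripper_force: 0.0
```

play_rows --deltas '[0, 0, 0, 0, 30, 0, 0, 0, 0, 30, 0, 0, 0, 0, 30, 0, 0, 0, 0, 30, 0, 0, 0, 0, 30, 0, 0, 0, 0, 30, 0, 0, 0, 0, 30]'

```text
t: 9.42
tool_pos: [0.4741, 0.2499, 0.048]
orientation: [2.151, 2.29, 0.001]
force: [-1.2, 0.0, 1.4]
opening: 0.0445
gripper_force: 1.1
```

```bash
python3 - <<'E'
from h import *
go([.6434,-.0612,.18])
E
```

```text
shift tool mm [-321.1  149.6 -132. ]
```

play_rows --deltas '[0, 0, 0, 0, 30, 0, 0, 0, 0, 30, 0, 0, -20, 0, 30, 0, 0, -40, 0, 30, 0, 0, -40, 0, 30, 0, 0, -35, 0, 30, 0, 0, -10, 0, 30, -15, 7, 0, 0, 30, -30, 14, 0, 0, 30, -30, 14, 0, 0, 30]'

```text
t: 10.25
tool_pos: [0.5133, 0.1771, 0.192]
orientation: [-2.148, -2.292, 0.001]
force: [-0.1, -0.4, -2.5]
opening: 0.0437
gripper_force: 20.0
```

play_rows --deltas '[-34, 16, 0, 0, 30, -34, 16, 0, 0, 30, -34, 16, 0, 0, 30, -34, 16, 0, 0, 30, -34, 16, 0, 0, 30, -34, 16, 0, 0, 30, -27, 12, 0, 0, 30, -15, 6.6, 0, 0, 30, 0, 0, 0, 0, 30, 0, 0, 0, 0, 30]'

```text
t: 11.08
tool_pos: [0.6427, -0.0619, 0.1908]
orientation: [-2.152, -2.286, 0.002]
force: [-0.5, 0.5, -1.9]
opening: 0.0438
gripper_force: 20.0
```

```bash
python3 - <<'E'
from h import *
go([.6435,-.0612,.055])
E
```

```text
shift tool mm [  0.6   1.2 135.8]
```

play_rows --deltas '[0, 1, 30, 0, 30, 0, 0, 35, 0, 30, 0, 0, 35, 0, 30, 0, 0, 18, 0, 30, 0, 0, 10, 0, 30, 0, 0, 5, 0, 30, 0, 0, 2, 0, 30, 0, 0, 1, 0, 30, 0, 0, 1, 0, 30, 0, 0, 0, 0, 30]'

```text
t: 11.92
tool_pos: [0.6454, -0.0612, 0.0574]
orientation: [2.149, 2.288, 0.002]
force: [-0.0, -0.3, -1.9]
opening: 0.0439
gripper_force: 20.0
```

play_rows --deltas '[0, 0, 0, 0, 30, 0, 0, 0, 0, 30, 0, 0, 0, 0, 30]'

```text
t: 12.17
tool_pos: [0.6446, -0.0613, 0.0562]
orientation: [2.151, 2.289, 0.001]
force: [0.4, 0.2, -2.5]
opening: 0.0438
gripper_force: 20.0
```

play_rows --deltas '[0, 0, 1, 0, 30, 0, 0, 1, 0, 30, 0, 0, 0.7, 0, 30, 0, 0, 0, 0, 30, 0, 0, 0, 0, 30]'

```text
t: 12.58
tool_pos: [0.6445, -0.0612, 0.054]
orientation: [2.151, 2.289, 0.0]
force: [-3.6, 0.6, 6.2]
opening: 0.044
gripper_force: 20.0
```

play_rows --deltas '[0, 0, 0, 0, 50, 0, 0, 0, 0, 60, 0, 0, 0, 0, 60, 0, 0, 0, 0, 60, 0, 0, -15, 0, 60, 0, 0, -30, 0, 60, 0, 0, -40, 0, 93, 0, 0, -40, 0, 93, 0, 0, -40, 0, 93, 0, 0, 0, 0, 93]'

```text
t: 13.42
tool_pos: [0.6486, -0.0618, 0.2292]
orientation: [2.142, 2.281, 0.013]
force: [1.4, -0.3, 2.1]
opening: 0.0817
gripper_force: 0.0
```

play_rows --deltas '[10, -20, 0, 0, 93, 18, -34, 0, 0, 93, 18, -34, 0, 0, 93, 18, -34, 0, 0, 93, 16, -34, 0, 0, 93, 10, -24, 0, 0, 93, 0, -15, 0, 0, 93, 0, 0, 0, 0, 93, 0, 0, 0, 0, 93]'

```text
t: 14.17
tool_pos: [0.4443, 0.0166, 0.2183]
orientation: [2.15, 2.289, 0.002]
force: [0.1, 0.7, -0.8]
opening: 0.0928
gripper_force: 0.0
```

```bash
python3 - <<'E'
from h import *
c=snap('wrist','w3'); print(proj(c,[.4412,.0998,.096]),proj(c,[.6371,.0246,.044]),tool()[0])
go([.4412,.0998,.041])
E
```

```text
[325.1 116.1] [538.8 222. ] [0.44474771 0.0164006  0.21822999]
shift tool mm [ 83.5   1.4 177.2]
```

View pics/w3.png

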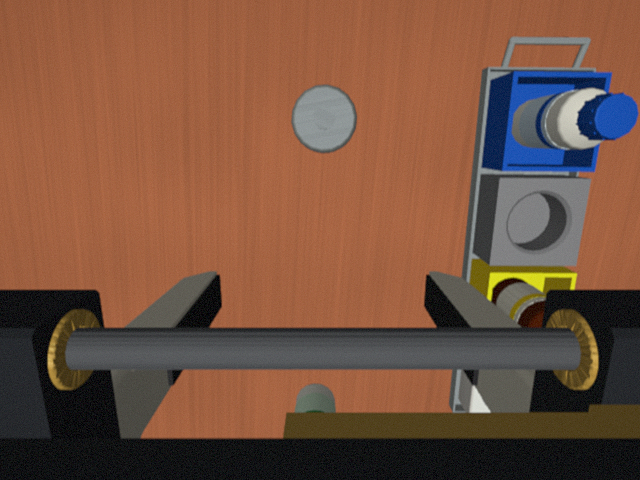

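The jar is at (324,117) and the bore mouth at (540,221), both within about 1 px of the prediction. The antiseptic stands in the yellow bin. Grasping the jar.

play_rows --deltas '[28, 0.5, 0, 0, 93, 28, 0.5, 0, 0, 93, 27.5, 0.5, 0, 0, 93, 0, 0, 0, 0, 93, 0, 0, 35, 0, 93, 0, 0, 35, 0, 93, 0, 0, 35, 0, 93, 0, 0, 35, 0, 93, 0, 0, 30, 0, 93, 0, 0, 6, 0, 93]'

```text
t: 15.05
tool_pos: [0.4367, 0.099, 0.0362]
orientation: [-2.148, -2.285, 0.011]
force: [-0.7, 0.2, -0.9]
opening: 0.0931
gripper_force: 0.0
```

play_rows --deltas '[0, 0, 0, 0, 93, 0, 0, 0, 0, 93, 0, 0, 0, 0, 40, 0, 0, 0, 0, 40, 0, 0, 0, 0, 40, 0, 0, 0, 0, 40, 0, 0, 0, 0, 40, 0, 0, 0, 0, 40, 0, 0, 0, 0, 40, 0, 0, 0, 0, 40]'

```text
t: 15.88
tool_pos: [0.4403, 0.1, 0.0421]
orientation: [2.151, 2.29, 0.0]
force: [-1.0, 0.1, 2.0]
opening: 0.0499
gripper_force: 20.0
```

```bash
python3 - <<'E'
from h import *
s=robot.read_state();print(s['opening'],s['gripper_force'],s['tool_pos'])
go([.6371,.0246,.182])
E
```

```text
0.049936978537161655 20.000186741253856 [0.44034358 0.10000295 0.04209319]
shift tool mm [ -87.5  191.7 -139.9]
```

play_rows --deltas '[0, 0, -15, 0, 40, 0, 0, -30, 0, 40, 0, 0, -40, 0, 40, 0, 0, -35, 0, 40, 0, 0, -15, 0, 40, -8, 16, 0, 0, 40, -14, 30, 0, 0, 40, -15, 34, 0, 0, 40, -15, 34, 0, 0, 40, -15, 34, 0, 0, 40]'

```text
t: 16.72
tool_pos: [0.5934, 0.0417, 0.1763]
orientation: [-2.151, -2.29, 0.0]
force: [-0.1, 0.1, -1.5]
opening: 0.0496
gripper_force: 20.0
```

play_rows --deltas '[-12, 26, 0, 0, 40, -8.5, 17.7, 0, 0, 40, 0, 0, 0, 0, 40, 0, 0, 0, 0, 40, 0, 0, 0, 0, 40, 0, 0, 0, 0, 40]'

```text
t: 17.22
tool_pos: [0.6362, 0.0251, 0.1767]
orientation: [-2.15, -2.29, 0.001]
force: [-0.3, 0.7, -0.8]
opening: 0.0499
gripper_force: 20.0
```

```bash
python3 - <<'E'
from h import *
c=snap('wrist','w4'); print(proj(c,[.6371,.0246,.044]),tool()[0]); go([.6371,.0246,.09])
t=snap('top','top4'); I=np.hstack([cv2.resize(c['pixels'][150:420,180:460],(400,386)),cv2.resize(t['pixels'][175:245,250:420],(400,165)).repeat(1,0) if 0 else cv2.resize(t['pixels'][160:260,260:364],(400,386))]); cv2.imwrite('pics/m4.png',I)
E
```

```text
[323.7 228.8] [0.63630399 0.02515464 0.17701466]
shift tool mm [-0.6  0.8 87. ]
```

View pics/m4.png

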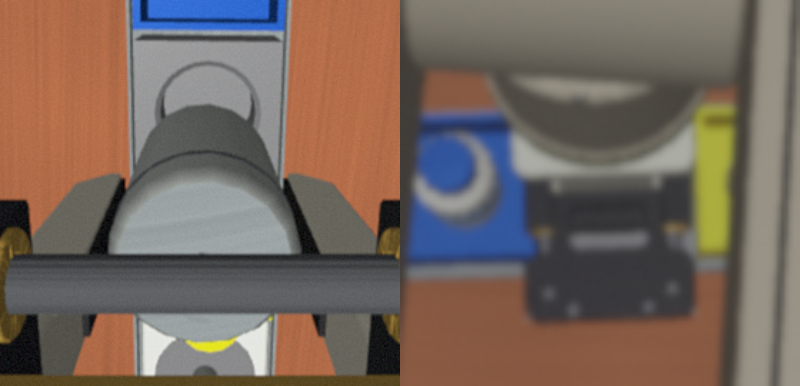

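The bore centre is about 1–2 px to the right of the tool axis, so I'll shift by +1.5 mm and go down in small steps.

play_rows --deltas '[-0.6, 1.5, 15, 0, 40, 0, 0, 30, 0, 40, 0, 0, 25, 0, 40, 0, 0, 12, 0, 40, 0, 0, 3, 0, 40, 0, 0, 0, 0, 40, 0, 0, 0, 0, 40, 0, 0, 0, 0, 40]'

```text
t: 17.98
tool_pos: [0.6401, 0.0241, 0.0944]
orientation: [2.149, 2.288, 0.004]
force: [-0.1, 0.1, -0.7]
opening: 0.0496
gripper_force: 20.0
```

play_rows --deltas '[0, 0, 2, 0, 40, 0, 0, 2, 0, 40, 0, 0, 2, 0, 40, 0, 0, 2, 0, 40, 0, 0, 0, 0, 40, 0, 0, 0, 0, 40]'

```text
t: 18.48
tool_pos: [0.6384, 0.0241, 0.0836]
orientation: [-2.151, -2.289, 0.001]
force: [0.2, -0.3, -2.2]
opening: 0.0499
gripper_force: 20.0
```

play_rows --deltas '[0, 0, 1.5, 0, 40, 0, 0, 1.5, 0, 40, 0, 0, 1.5, 0, 40, 0, 0, 1.5, 0, 40, 0, 0, 0, 0, 40, 0, 0, 0, 0, 40]'

```text
t: 18.98
tool_pos: [0.6385, 0.0241, 0.0777]
orientation: [-2.151, -2.29, 0.0]
force: [-0.2, -0.3, -1.7]
opening: 0.0497
gripper_force: 20.0
```

play_rows --deltas '[0, 0, 3, 0, 40, 0, 0, 3, 0, 40, 0, 0, 3, 0, 40, 0, 0, 3, 0, 40, 0, 0, 3, 0, 40, 0, 0, 2, 0, 40, 0, 0, 2, 0, 40, 0, 0, 1, 0, 40, 0, 0, 0, 0, 40, 0, 0, 0, 0, 40]'

```text
t: 19.82
tool_pos: [0.6386, 0.0241, 0.0579]
orientation: [-2.151, -2.29, 0.0]
force: [-0.4, 0.4, -0.7]
opening: 0.0495
gripper_force: 20.0
```

play_rows --deltas '[0, 0, 1, 0, 40, 0, 0, 1, 0, 40, 0, 0, 0.5, 0, 40, 0, 0, 0, 0, 40, 0, 0, 0, 0, 40]'

```text
t: 20.23
tool_pos: [0.6389, 0.0241, 0.0561]
orientation: [2.151, 2.289, 0.001]
force: [-2.3, 0.3, 5.5]
opening: 0.0496
gripper_force: 20.0
```

play_rows --deltas '[0, 0, 0, 0, 56, 0, 0, 0, 0, 66, 0, 0, 0, 0, 66, 0, 0, 0, 0, 66, 0, 0, -15, 0, 66, 0, 0, -30, 0, 66, 0, 0, -40, 0, 93, 0, 0, -40, 0, 93, 0, 0, -40, 0, 93, 0, 0, 0, 0, 93]'

```text
t: 21.07
tool_pos: [0.643, 0.024, 0.2315]
orientation: [2.143, 2.282, 0.015]
force: [1.0, 0.4, 1.9]
opening: 0.0877
gripper_force: 0.0
```

```bash
python3 - <<'E'
from h import *
go([.577,.3228,.22])
E
```

```text
shift tool mm [302.4 -47.3  10.3]
```

play_rows --deltas '[15, -2, 0, 0, 93, 32, -4, 0, 0, 93, 36, -5, 0, 0, 93, 36, -5, 0, 0, 93, 36, -5, 0, 0, 93, 36, -5, 0, 0, 93, 36, -5, 0, 0, 93, 36, -5, 0, 0, 93, 26, -4, 0, 0, 93, 13, -2, 0, 0, 93]'

```text
t: 21.9
tool_pos: [0.5752, 0.3268, 0.2183]
orientation: [-2.146, -2.292, 0.003]
force: [-0.8, -0.2, -0.6]
opening: 0.0928
gripper_force: 0.0
```

play_rows --deltas '[0, 0, 30, 0, 93, 0, 0, 35, 0, 93, 0, 0, 35, 0, 93, 0, 0, 0, 0, 93, 0, 0, 0, 0, 93, 0, 0, 0, 0, 93]'

```text
t: 22.4
tool_pos: [0.5784, 0.3229, 0.1218]
orientation: [2.151, 2.289, 0.001]
force: [0.7, 0.2, 0.5]
opening: 0.0931
gripper_force: 0.0
```

```bash
python3 - <<'E'
from h import *
print(tool()[0]);go([.577,.3228,.006])
E
```

```text
[0.57840186 0.32286038 0.12184835]
shift tool mm [ -0.   -1.5 115.8]
```

play_rows --deltas '[0, -1.5, 25, 0, 93, 0, 0, 30, 0, 93, 0, 0, 25, 0, 93, 0, 0, 15, 0, 93, 0, 0, 10, 0, 93, 0, 0, 5, 0, 93, 0, 0, 3, 0, 93, 0, 0, 2, 0, 93, 0, 0, 0, 0, 93, 0, 0, 0, 0, 50]'

```text
t: 23.23
tool_pos: [0.5772, 0.3232, 0.0068]
orientation: [2.151, 2.289, 0.003]
force: [-0.8, 0.4, -0.6]
opening: 0.0898
gripper_force: 0.0
```

play_rows --deltas '[0, 0, 0, 0, 50, 0, 0, 0, 0, 50, 0, 0, 0, 0, 50, 0, 0, 0, 0, 50, 0, 0, 0, 0, 50, 0, 0, 0, 0, 50, 0, 0, 0, 0, 50]' --newtons 15

```text
t: 23.82
tool_pos: [0.5765, 0.3229, 0.0057]
orientation: [2.151, 2.29, 0.001]
force: [-0.5, -0.7, 1.0]
opening: 0.062
gripper_force: 15.0
```

```bash
python3 - <<'E'
from h import *
s=robot.read_state();print(s['opening'],s['gripper_force'],s['tool_pos']);go([.6487,-.147,.19])
E
```

```text
0.06202044819882184 15.000212683808059 [0.57653449 0.32285679 0.00568913]
shift tool mm [-473.4   42.8 -184.4]
```

play_rows --deltas '[0, 0, -15, 0, 50, 0, 0, -35, 0, 50, 0, 0, -40, 0, 50, 0, 0, -40, 0, 50, 0, 0, -35, 0, 50, 0, 0, -19, 0, 50, -15, 1, 0, 0, 50, -28, 3, 0, 0, 50, -35, 3, 0, 0, 50, -35, 3, 0, 0, 50]'

```text
t: 24.65
tool_pos: [0.5926, 0.2093, 0.1889]
orientation: [-2.149, -2.291, 0.002]
force: [0.7, -0.8, -0.6]
opening: 0.0628
gripper_force: 15.0
```

play_rows --deltas '[-38, 3.5, 0, 0, 50, -38, 3.5, 0, 0, 50, -38, 3.5, 0, 0, 50, -38, 3.5, 0, 0, 50, -38, 3.5, 0, 0, 50, -38, 3.5, 0, 0, 50, -38, 3.5, 0, 0, 50, -38, 3.5, 0, 0, 50, -34, 3, 0, 0, 50, -22, 1.8, 0, 0, 50]'

```text
t: 25.48
tool_pos: [0.6475, -0.1508, 0.1886]
orientation: [-2.153, -2.287, 0.002]
force: [1.4, -0.4, -0.8]
opening: 0.0625
gripper_force: 15.0
```

play_rows --deltas '[0, 0, 0, 0, 50, 0, 0, 0, 0, 50, 0, 0, 0, 0, 50]'

```text
t: 25.73
tool_pos: [0.6479, -0.1462, 0.1888]
orientation: [-2.15, -2.288, 0.0]
force: [0.2, 0.3, -0.6]
opening: 0.0624
gripper_force: 15.0
```

```bash
python3 - <<'E'
from h import *
s=robot.read_state();print(s['opening'],s['gripper_force'],s['tool_pos']);go([.6487,-.147,.05])
c=snap('wrist','w5');print(proj(c,[.6477,-.147,.071]))
E
```

```text
0.06239443286934949 14.99985300237313 [ 0.64788554 -0.14621924  0.18875909]
shift tool mm [ -1.    0.9 138.8]
[322.4 233.5]
```

View pics/w5.png

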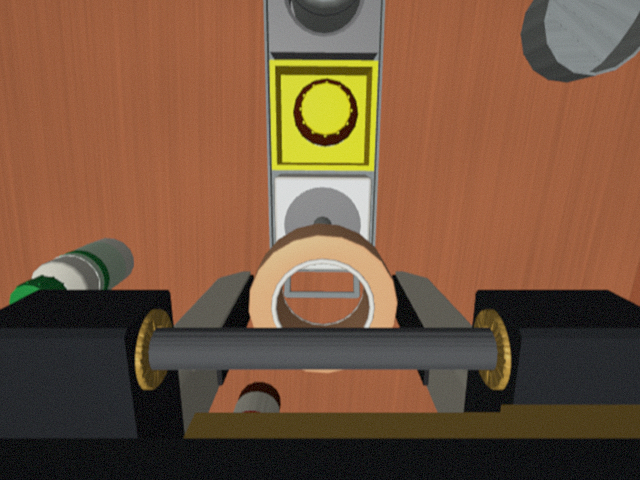

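The tape is held level and the post is on its axis at col ~322. I'll lower it over the spindle.

play_rows --deltas '[-1, 0.8, 30, 0, 50, 0, 0, 35, 0, 50, 0, 0, 30, 0, 50, 0, 0, 15, 0, 50, 0, 0, 10, 0, 50, 0, 0, 10, 0, 50, 0, 0, 6, 0, 50, 0, 0, 4, 0, 50, 0, 0, 0, 0, 50, 0, 0, 0, 0, 50]'

```text
t: 26.62
tool_pos: [0.6502, -0.1478, 0.0506]
orientation: [2.15, 2.289, 0.001]
force: [0.3, -0.2, 0.3]
opening: 0.0624
gripper_force: 15.0
```

play_rows --deltas '[0, 0, 2, 0, 50, 0, 0, 1.5, 0, 50, 0, 0, 1, 0, 50, 0, 0, 0, 0, 50, 0, 0, 0, 0, 50]'

```text
t: 27.03
tool_pos: [0.6494, -0.1476, 0.0449]
orientation: [-2.151, -2.29, 0.0]
force: [0.7, 0.5, 0.0]
opening: 0.0628
gripper_force: 15.0
```

play_rows --deltas '[0, 0, 0.8, 0, 50, 0, 0, 0, 0, 50, 0, 0, 0, 0, 50, 0, 0, 0, 0, 66, 0, 0, 0, 0, 76, 0, 0, 0, 0, 76, 0, 0, 0, 0, 76, 0, 0, 0, 0, 76, 0, 0, -5, 0, 76, 0, 0, -15, 0, 76]'

```text
t: 27.87
tool_pos: [0.6475, -0.147, 0.062]
orientation: [-2.148, -2.287, 0.003]
force: [0.0, 0.8, -0.2]
opening: 0.0759
gripper_force: 0.0
```

play_rows --deltas '[0, 0, -30, 0, 80, 0, 0, -40, 0, 93, 0, 0, -40, 0, 93, 0, 0, -40, 0, 93, -10, -30, 0, 0, 93, -10, -40, 0, 0, 93, -10, -40, 0, 0, 93, -10, -40, 0, 0, 93, 0, -30, 0, 0, 93, 0, 0, 0, 0, 93]'

```text
t: 28.7
tool_pos: [0.4678, -0.1993, 0.215]
orientation: [-2.153, -2.287, 0.002]
force: [-0.9, -0.3, -0.1]
opening: 0.093
gripper_force: 0.0
```

play_rows --deltas '[-20, 0, 0, 0, 93, -40, 0, 0, 0, 93, -40, 0, 0, 0, 93, -40, 0, 0, 0, 93, -20, 0, 0, 0, 93, 0, 0, 0, 0, 93, 0, 0, 0, 0, 93]'

```text
t: 29.28
tool_pos: [0.4824, -0.3593, 0.215]
orientation: [2.153, 2.287, 0.0]
force: [-1.3, -0.3, 0.9]
opening: 0.0929
gripper_force: 0.0
```

```bash
python3 - <<'E'
from h import *
a=snap('top','top9')['pixels'];b=snap('scene','sc9')['pixels']
cv2.imwrite('pics/f.png',np.vstack([cv2.resize(a[160:340,160:520],(600,300)),cv2.resize(b[140:340,60:460],(600,300))]))
print(tool()[0])
E
```

```text
[ 0.48270781 -0.35762786  0.21485807]
```

View pics/f.png

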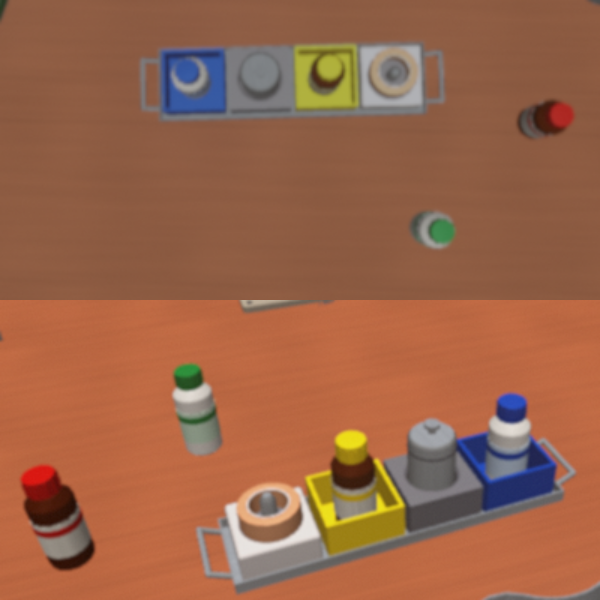

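The tape lies flat round the spindle, both bottles and the jar stand upright in their modules, and the look-alikes haven't moved. A quick numeric check of the centres, then hand in.

```bash
python3 - <<'E'
from h import *
c=dict(np.load('pics/top9.npz'))
for n,(x,y),z,t in [('sal',(187,70),.114,(.6317,.1105)),('anti',(330,70),.114,(.6424,-.0612)),('jar',(260,74),.096,(.6371,.0246)),('tape',(394,72),.062,(.6477,-.147))]:
    print(n,hit(c,160+x*.6,160+y*.6,z)[:2]-t)
E
```

```text
sal [0.0034 0.0005]
anti [-0.0028 -0.0002]
jar [-0.0018 -0.0014]
tape [-0.0002 -0.0001]
```

```bash
python3 -c "
from plant import robot
print(robot.close_job())"
```

```text
the job is handed in; nothing more can be done
None
```

The job is handed in, with no verdict returned: antiseptic and saline stand in their bins, the jar is seated in its holder, the tape lies flat on the spindle block, the look-alikes were left untouched, and everything is released.

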